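# Put the tea cups away mouth down in their tray

## Robot

A 6-joint arm with a two-finger parallel gripper is mounted at the origin on the work surface. World frame = base frame: x ahead of the robot, y to its left, z up, the work surface at z = 0. Lengths are in mm, angles in degrees, forces in N, time in s.
With the tool pointing down it reaches from about 300 to 850 mm from the base axis. Payload 4.2 kg.
Tool frame: the origin (TCP) lies midway between the tips of the shut fingers; the grasp point (between the pads) lies 19 mm behind it (env.grip_point_offset is the distance from the TCP to the grasp point, in mm); z points along the fingers, x is the direction in which the jaws open and shut, and the axes are right-handed (so a half turn about z gives the same grasp; the last joint's range is limited). The gripper opens to 91 mm and grips with 3 to 60 N. Pads are 32 mm wide; open, the fingers measure 118 mm over their backs; the gripper's body (76 mm by 178 mm) begins 60 mm behind the grasp point.
Start: joints at [63.369, 18.312, 89.639, -0, 72.044, -1.146], TCP at [247.414, 519.066, 213.976] pointing down, gripper open.
Joint ranges: [-177.97, 177.97], [-48.28, 115.42], [12.27, 149.76], [-77.06, 257.06], [2.81, 150.46], [-146.56, 146.56]. Speed limits (degrees/s): [147.25, 147.25, 180, 180, 180, 180].

## Interface

Orientations are given as [roll, pitch, yaw] about the fixed x, y, z axes, in that order (R = Rz(yaw) Ry(pitch) Rx(roll)).
In Python, from workcell import env gives the robot as it stands.
- The arm moves only by the shell command python3 -m pendant 'ROWS' [FORCE]. ROWS is JSON, a list of rows, each an object with "xyz": the shift along the tool's x, y, z in m, a list of three; "roll": the turn about the tool's z in degrees; "jaw": the closure, from 0 (fully open) to 1 (shut). A call has exactly 8 rows; each row is the pose to reach, as a shift and turn from the pose commanded when the call began, along the tool's axes at that moment; what a row does not reach only later rows make up. A row lasts 1/8 s, in which the tool goes at most 62.5 mm and 10.7 degrees, less where a joint would pass 70% of its speed; a pose out of reach is approached as far as the arm can. A call with a gripper value outside its range is refused whole. The fingers move at their own pace and stop on an object; FORCE is the grip in N (left out, the last holds). Time passes only in rows, so rows that repeat a pose let the fingers close, or fill a call up. It gives the time, the measured TCP pose, the force and the opening at its end, in the units of the state.
- env.state(): the state, without advancing time (a new reading comes with each control period).
- env.grab_frame(name): name is "scene" or "top" or "wrist"; returns (picture, depth): 384x512x3 uint8, blue, green, red; 384x512 float32, mm along the optical axis (not along the pixel's ray), 0 where there is no reading.
- env.camera_params(name): a dict with "camera_matrix" (3x3 intrinsics, pixels), "cam_to_world" (4x4, takes a point from camera to world coordinates); the wrist camera has in their place "hand_eye" (4x4, takes a point from camera to tool coordinates, whose origin is the TCP and whose axes are the tool frame's). Camera axes: x right, y up, looking along -z (the intrinsics and any distortion apply to the point x, -y, -z); pixel columns grow to the right and rows downward; lengths in mm; the calibration is good to about 2 mm. The wrist camera is an equidistant fisheye: a pixel r from the principal point sees the ray r / f radians off the axis. A picture is of the moment at which its call begins: read the wrist's pose just before it. camera_params takes no time and is no camera call.
- env.job_done(): hands the job in, once; it reports no verdict.
The state is a dict: "time_s": time; "qpos": joint angles; "qvel": joint speeds; "effort": joint torques, N m; "ee_pos": TCP position; "ee_rot": TCP orientation; "force": force on the tool from outside, world axes, zero at the start; "torque": the same for the moment, N m; "gripper_width": finger opening in mm.
Only numpy, scipy, OpenCV 4.12 (cv2) and the standard library are available. Lean on these libraries where they do the work, as an engineer would, in place of code of your own. Each camera call takes 0.05 s, during which the arm holds its last target. There are 200 camera calls.

## Task

Put the two tea cups that are still out, the one standing on its saucer and the one lying on the table, away in the two empty compartments of the wooden tray, each standing mouth down like the cup already stored there. They are porcelain, so set them down rather than letting them fall, and leave the stored cup and everything else on the table where it is.

Things in the scene. Friction and masses are not known exactly. Their poses are not given: they have to be found in the camera images.
- tray: Fixed brown wooden tray, 102 (x) by 294 mm (y), 30 mm high, open on top: three compartments in a row along its y, each 90 x 90 mm inside, 96 mm apart; walls 6 mm thick, tops 30 mm above the table, floor 8 mm above the table. A thin cork disc (look only) lines each empty one. Origin: centre of the underside; z up.
- cell0 (a point): Centre of the inner floor of the tray's compartment at its -y end, 8 mm above the table.
- cell1 (a point): Centre of the inner floor of the tray's middle compartment, 8 mm above the table.
- cell2 (a point): Centre of the inner floor of the tray's compartment at its +y end, 8 mm above the table.
- cup_upright: White porcelain cup, no handle, 130 to 210 g, starts mouth up in the middle of saucer_a: straight eight-sided beaker 76 mm tall, 62 mm across flats (67 over corners), walls 4 mm, flats from z = 4 to 76 mm, closed bottom with round foot 48 mm across, 4 mm high. Origin: centre of the underside; z from bottom to open mouth; flats face its x axis and every 45 degrees from it.
- cup_lying: A second cup, the same in every respect and with the same axes (origin: centre of the underside, z from bottom to mouth). It starts lying on the table on one of its flat sides, which lie level below and above, its axis 31 mm above the table; its mouth may point in various directions.
- cup_stored: A third cup, the same in every respect, already standing mouth down (its z pointing down, its origin on top, 84 mm above the table) in one of the three compartments, which differs from run to run. Leave it there.
- saucer_a: White round saucer, loose, 124 mm across, its rim 13 mm high, its flat centre (72 mm across, on which the upright cup stands) 5 mm above the table. Origin: centre of the underside.
- saucer_b: The same saucer, empty, loose. Origin: centre of the underside.
- tea_strainer: Steel tea strainer on its drip bowl, loose, 76 mm across and 37 mm high, its handle reaching 119 mm along its +y. Origin: centre of the underside.
- teaspoon: Steel teaspoon lying on the table, loose, 130 mm long along its x, 8 mm high. Origin: underside, near the middle.
- teapot: White porcelain teapot with closed lid, loose, 144 mm across, 137 mm high, spout reaching 130 mm along its +y, handle 118 mm along its -y. Origin: centre of the underside.
- honey_jar: Glass honey jar with brass screw lid, loose, 70 mm across, 91 mm high. Origin: centre of the underside.
- wooden_box: Small box of light wood with a sliding door in its front (-x), loose, 110 x 170 mm, 100 mm high. Origin: centre of the underside.
There are look-alikes about, which are no part of the job. What is shaped like the cup_lying but blue, pink or turquoise is not meant.

How it is judged (in metres and radians):
At the end, for the whole second after the job is handed in: Both cups stand mouth down (within about 4 degrees) on the floors of two compartments of the tray, each cup's axis within 22 mm of its compartment's centre and its foot 80 to 88 mm above the tray's underside, at rest; the stored cup still stands mouth down within 20 mm of where it was ((horizontal distance between cup_upright and cell0 below 0.022 m or horizontal distance between cup_upright and cell1 below 0.022 m or horizontal distance between cup_upright and cell2 below 0.022 m) and angle between each of cup_upright, cup_lying, cup_stored's own z axis and vertical above 3.07 rad and z of cup_upright in the frame of tray between 0.08 and 0.088 m and linear speed of each of cup_upright, cup_lying below 0.02 m/s and (horizontal distance between cup_lying and cell0 below 0.022 m or horizontal distance between cup_lying and cell1 below 0.022 m or horizontal distance between cup_lying and cell2 below 0.022 m) and z of cup_lying in the frame of tray between 0.08 and 0.088 m and distance of cup_stored from where it was at the start of the episode below 0.02 m); the robot touches nothing.
It fails at once if a cup falls: it moves faster than 0.6 m/s while the fingers do not touch it (a drop of more than about 18 mm) ((linear speed of cup_upright above 0.6 m/s and contact force between the fingers and cup_upright below 0.05 N) or (linear speed of cup_lying above 0.6 m/s and contact force between the fingers and cup_lying below 0.05 N)).
It fails at once if the stored cup is shifted by more than 25 mm (distance of cup_stored from where it was at the start of the episode above 0.025 m).
It fails at once if a saucer, the strainer, teaspoon, teapot, honey jar or wooden box is shifted by more than 40 mm (distance of any of saucer_a, saucer_b, tea_strainer, teaspoon, teapot, honey_jar, wooden_box from where it was at the start of the episode above 0.04 m).
It also fails if it takes over 72 s, if anything falls off the work surface, if the arm or the gripper's body presses on something with over 40 N, if the wrist force passes 120 N, or if a joint passes its speed limit or range.

## Working session

There is one attempt and no reset: what is moved stays moved. The work goes in short steps, Python scripts to look and compute and a shell command to move; the robot and the scene stay as the last step left them, time stands still between calls to the robot, and variables do not carry over. Pictures are saved under pics/ and viewed, about 8 in all and at most 12, crops included, and the job is handed in when it is done.

```bash
ls; mkdir -p pics
python3 - <<'E'
from workcell import env
import cv2,numpy as np
for n in("scene","top"):
    p,d=env.grab_frame(n); cv2.imwrite(f"pics/{n}0.png",p); np.save(f"{n}0.npy",d)
    print(n,env.camera_params(n))
print(env.camera_params("wrist")); print(env.state())
E
```

```text
pics
scene {'camera_matrix': array([[359.96004327,   0.        , 251.74566357],
       [  0.        , 359.96004327, 188.39218017],
       [  0.        ,   0.        ,   1.        ]]), 'cam_to_world': array([[-1.85557769e-01, -5.22680364e-01,  8.32089870e-01,
         1.55488022e+03],
       [ 9.82628828e-01, -1.01272062e-01,  1.55513844e-01,
         2.11591077e+02],
       [ 2.98342408e-03,  8.46492296e-01,  5.32392611e-01,
         7.67998562e+02],
       [ 0.00000000e+00,  0.00000000e+00,  0.00000000e+00,
         1.00000000e+00]])}
top {'camera_matrix': array([[368.9457843 ,   0.        , 250.9885652 ],
       [  0.        , 368.9457843 , 193.13941636],
       [  0.        ,   0.        ,   1.        ]]), 'cam_to_world': array([[-4.37892932e-03,  9.91235870e-01, -1.32031341e-01,
         3.42685973e+02],
       [-9.99986610e-01, -4.70467293e-03, -2.15532065e-03,
         2.38142241e+00],
       [-2.75759542e-03,  1.32020135e-01,  9.91243199e-01,
         1.06238946e+03],
       [ 0.00000000e+00,  0.00000000e+00,  0.00000000e+00,
         1.00000000e+00]])}
{'camera_matrix': array
[... 457 characters left out ...]
,  0.00000000e+00,
         1.00000000e+00]])}
{'time_s': 0.1, 'qpos': array([ 6.33679109e+01,  1.83453484e+01,  8.96989268e+01,  1.14091038e-03,
        7.20440621e+01, -1.14651901e+00]), 'qvel': array([-0.06796444, -0.03802413, -0.24831415,  0.02987952, -0.07559077,
       -0.01610127]), 'effort': array([ 1.00985835e-03, -4.13332486e+01, -2.32513601e+01,  7.29589490e-02,
        4.21817636e-02, -7.16311592e-05]), 'ee_pos': array([247.2096469 , 518.6454027 , 213.23403562]), 'ee_rot': array([-1.79997148e+02,  8.82978690e-02,  6.45140795e+01]), 'force': array([-0.63906027,  0.26267126, -0.9279833 ]), 'torque': array([ 0.03465294,  0.00862219, -0.0062196 ]), 'gripper_width': 91.20477309509599}
```

View pics/top0.png

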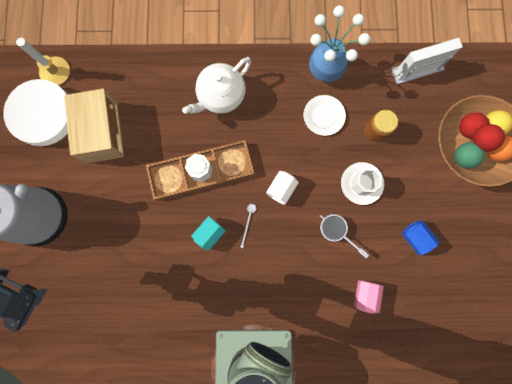

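View pics/scene0.png

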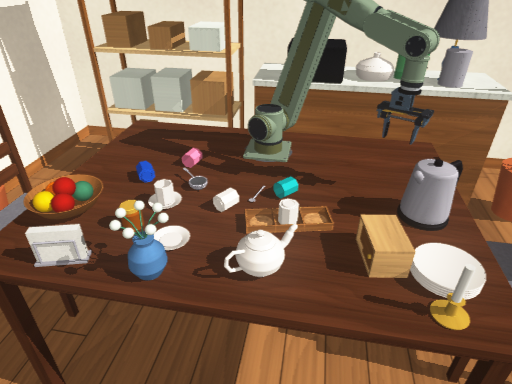

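The stored cup sits in the middle compartment. Candidates in the top view: white lying cup (283,187), white upright cup on its saucer (364,182), white stored cup (198,167, leave), and the turquoise (208,233), blue (421,238) and pink (369,297) look-alikes. I choose the two white ones at 283 and 364. Next I measure them and check in a close crop.

```bash
cat > h.py <<'E'
import numpy as np,cv2
from workcell import env
def cloud(n,d):
    c=env.camera_params(n);K=c["camera_matrix"];T=c["cam_to_world"]
    v,u=np.mgrid[:384,:512]
    P=np.stack([(u-K[0,2])/K[0,0]*d,-(v-K[1,2])/K[1,1]*d,-d],-1)
    W=P@T[:3,:3].T+T[:3,3]; W[d<=0]=np.nan; return W
def region(W,cx,cy,r,z0,z1,img=None,white=False):
    m=(np.hypot(W[...,0]-cx,W[...,1]-cy)<r)&(W[...,2]>z0)&(W[...,2]<z1)
    if white: m&=(img.min(-1)>110)&(img.max(-1).astype(int)-img.min(-1)<45)
    return m
E
python3 - <<'E'
from h import *
ims={n:cv2.imread(f"pics/{n}0.png") for n in("scene","top")}
C={n:cloud(n,np.load(f"{n}0.npy")) for n in ims}
W=C["top"]
for nm,(u,v) in dict(lying=(283,187),up=(364,182),tray=(200,170),stored=(198,164),saucB=(325,116),spoon=(247,226),strainer=(334,228),teal=(208,233),pot=(220,88),jar=(381,125)).items(): print(nm,W[v,u].round(0))
t=W[170,200]
m=region(W,t[0],t[1],185,22,34)
P=W[m][:,:2]
print("tray",cv2.minAreaRect(P.astype(np.float32)))
l=W[187,283]
for n in C:
    m=region(C[n],l[0],l[1],70,8,75,ims[n],True); Q=C[n][m]
    print(n,"lying",m.sum(),cv2.minAreaRect(Q[:,:2].astype(np.float32)),Q[:,2].max(), "top face",cv2.minAreaRect(Q[Q[:,2]>56][:,:2].astype(np.float32)))
    u=W[182,364]; Q=C[n][region(C[n],u[0],u[1],70,74,95)]
    print(n,"up",cv2.minAreaRect(Q[:,:2].astype(np.float32)),Q[:,2].max())
    u=W[164,198]; Q=C[n][region(C[n],u[0],u[1],60,70,95)]
    print(n,"stored",cv2.minAreaRect(Q[:,:2].astype(np.float32)),Q[:,2].max())
a=cv2.resize(ims["top"][150:225,255:405],None,fx=5,fy=5,interpolation=2)
b=cv2.resize(ims["scene"][165:225,130:250],None,fx=5,fy=3.7,interpolation=2)
b=cv2.copyMakeBorder(b,0,0,0,750-b.shape[1],0)
cv2.imwrite("pics/c1.png",np.vstack([a,b]))
E
```

```text
lying [493. -84.  59.]
up [ 513. -321.   13.]
tray [537. 142.  82.]
stored [554. 148.  82.]
saucB [ 714. -217.    3.]
spoon [389.  17.   3.]
strainer [nan nan nan]
teal [368. 121.  59.]
pot [756.  87. 113.]
jar [ 657. -350.   91.]
tray ((480.14788818359375, 134.87185668945312), (246.05813598632812, 294.06976318359375), 14.414602279663086)
scene lying 396 ((498.679443359375, -83.00462341308594), (63.91886520385742, 80.43891906738281), 55.681907653808594) 64.21003260571513 top face ((498.442138671875, -82.29107666015625), (34.753170013427734, 73.06036376953125), 62.97117233276367)
scene up ((510.757080078125, -315.50311279296875), (66.1829833984375, 61.17072296142578), 42.09223556518555) 84.75391244781042
scene stored ((550.868896484375, 149.15972900390625), (62.54106140136719, 63.99213790893555), 77.83908081054688) 86.1910165539291
top lying 605 ((496.5379638671875, -82.08202362060547), (62.01968002319336, 77.05174255371094), 57.939571380615234) 67.36148537055271 top face ((495.3468322753906, -80.89610290527344), (41.64527130126953, 73.45849609375), 59.693477630615234)
top up ((507.2644348144531, -312.6367492675781), (61.574012756347656, 62.52281951904297), 39.26504898071289) 84.70304500433372
top stored ((549.572265625, 152.65623474121094), (63.22645568847656, 60.89095687866211), 33.92985534667969) 88.242012395688
```

View pics/c1.png

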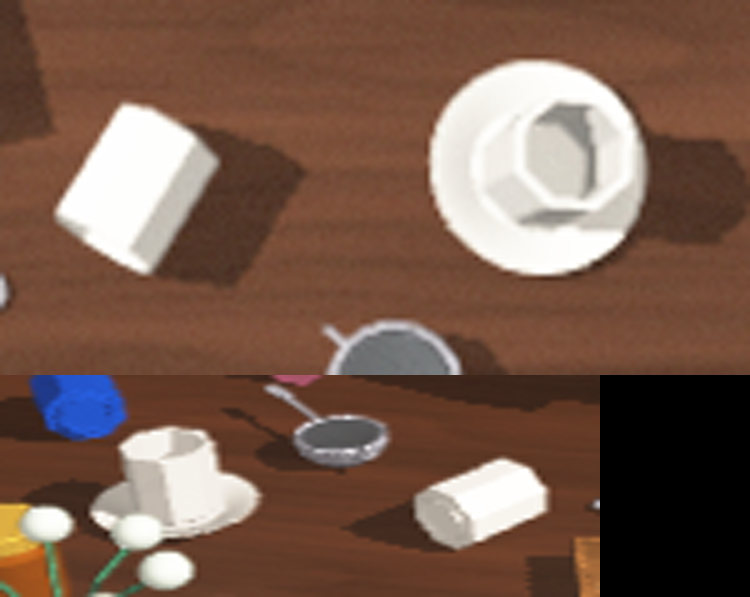

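The crop shows the lying cup at (283,187). Its foot disc faces the scene camera (+x, -y side), and its mouth points towards the robot at about 150°. The upright cup at (364,182) shows its open mouth. First move: hover over the lying cup near its foot.

```bash
python3 -m pendant '[{"xyz":[-0.437,0.506,0.03],"roll":4.5,"jaw":0},{"xyz":[-0.437,0.506,0.03],"roll":4.5,"jaw":0},{"xyz":[-0.437,0.506,0.03],"roll":4.5,"jaw":0},{"xyz":[-0.437,0.506,0.03],"roll":4.5,"jaw":0},{"xyz":[-0.437,0.506,0.03],"roll":4.5,"jaw":0},{"xyz":[-0.437,0.506,0.03],"roll":4.5,"jaw":0},{"xyz":[-0.437,0.506,0.03],"roll":4.5,"jaw":0},{"xyz":[-0.437,0.506,0.03],"roll":4.5,"jaw":0}]' 3
python3 - <<'E'
from h import *
# tray walls: light-brown colour on plane z=30
im=cv2.imread("pics/top0.png"); W=cloud("top",np.load("top0.npy"))
hsv=cv2.cvtColor(im,cv2.COLOR_BGR2HSV)
for n in ("top","scene"):
    im=cv2.imread(f"pics/{n}0.png");W=cloud(n,np.load(f"{n}0.npy"))
    m=(abs(W[...,0]-550)<120)&(abs(W[...,1]-150)<190)&(W[...,2]>20)&(W[...,2]<36)
    k,lab,st,ce=cv2.connectedComponentsWithStats(m.astype(np.uint8))
    i=1+np.argmax(st[1:,4]); P=W[lab==i]
    print(n,st[i],P.mean(0),cv2.minAreaRect(P[:,:2].astype(np.float32)))
E
```

```text
time_s: 1.1
ee_pos: [448.6, 59.7, 191.4]
ee_rot: [180.0, -0.0, 60.0]
force: [1.0, 1.1, -0.2]
gripper_width: 91.5
top [145 140 109  60 849] [548.43951137 154.842637    28.63670682] ((549.42919921875, 152.67982482910156), (102.99197387695312, 294.0699462890625), 14.417277336120605)
scene [245 208  53  22 377] [578.48809306  89.15353844  27.09016384] ((565.3656005859375, 94.1473617553711), (108.30766296386719, 180.15774536132812), 14.337050437927246)
```

```bash
python3 -m pendant '[{"xyz":[-0.0985,0.135,0.06],"roll":0,"jaw":0},{"xyz":[-0.0985,0.135,0.06],"roll":0,"jaw":0},{"xyz":[-0.0985,0.135,0.08],"roll":0,"jaw":0},{"xyz":[-0.0985,0.135,0.09],"roll":0,"jaw":0},{"xyz":[-0.0985,0.135,0.09],"roll":0,"jaw":0},{"xyz":[-0.0985,0.135,0.09],"roll":0,"jaw":0},{"xyz":[-0.0985,0.135,0.09],"roll":0,"jaw":0},{"xyz":[-0.0985,0.135,0.09],"roll":0,"jaw":0}]'
python3 - <<'E'
from h import *
p,d=env.grab_frame("wrist");cv2.imwrite("pics/w1.png",p)
E
```

```text
time_s: 2.1
ee_pos: [516.2, -90.5, 102.4]
ee_rot: [179.9, -0.0, 60.1]
force: [0.2, 0.1, 0.2]
gripper_width: 91.1
```

View pics/w1.png

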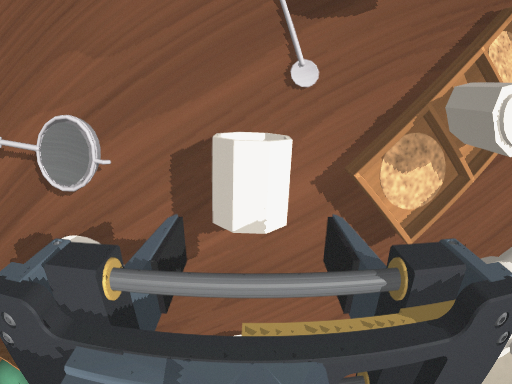

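Wrist view: the cup (213–292, 133–233) is aligned with the tool y axis, mouth away at the top and foot near, centred between the fingers. Lower and grip gently.

```bash
python3 -m pendant '[{"xyz":[0,-0.001,0.05],"roll":0,"jaw":0},{"xyz":[0,-0.001,0.08],"roll":0,"jaw":0},{"xyz":[0,-0.001,0.09],"roll":0,"jaw":0},{"xyz":[0,-0.001,0.09],"roll":0,"jaw":1},{"xyz":[0,-0.001,0.09],"roll":0,"jaw":1},{"xyz":[0,-0.001,0.09],"roll":0,"jaw":1},{"xyz":[0,-0.001,0.09],"roll":0,"jaw":1},{"xyz":[0,-0.001,0.09],"roll":0,"jaw":1}]' 4
python3 -m pendant '[{"xyz":[0,0,0],"roll":0,"jaw":1},{"xyz":[0,0,0],"roll":0,"jaw":1},{"xyz":[0,0,0],"roll":0,"jaw":1},{"xyz":[0,0,-0.01],"roll":0,"jaw":1},{"xyz":[0,0,-0.02],"roll":0,"jaw":1},{"xyz":[0,0,-0.03],"roll":0,"jaw":1},{"xyz":[0,0,-0.04],"roll":0,"jaw":1},{"xyz":[0,0,-0.04],"roll":0,"jaw":1}]'
python3 - <<'E'
from h import *
p,d=env.grab_frame("wrist");cv2.imwrite("pics/w2.png",p);np.save("w2.npy",d)
p,d=env.grab_frame("scene");np.save("s2.npy",d);cv2.imwrite("pics/s2.png",p)
W=cloud("scene",d); m=region(W,505,-90,110,8,120,p,True); Q=W[m]
# profile along foot axis
s=(Q[:,0]-516)*.866-(Q[:,1]+93)*.5
for a in range(-70,50,10):
    k=(s>=a)&(s<a+10)
    if k.sum()>3: print(a,k.sum(),Q[k,2].min().round(),Q[k,2].max().round())
E
```

```text
time_s: 3.15
ee_pos: [515.8, -90.8, 12.4]
ee_rot: [179.9, -0.0, 60.0]
force: [0.1, -0.8, 5.4]
gripper_width: 61.9
time_s: 4.15
ee_pos: [515.7, -90.7, 52.5]
ee_rot: [179.9, -0.0, 60.0]
force: [-0.0, 0.1, -1.6]
gripper_width: 62.0
-60 9 62.0 83.0
-50 15 46.0 85.0
-40 10 59.0 81.0
-20 5 71.0 92.0
0 21 40.0 104.0
10 140 43.0 103.0
```

Run:
```python
import cv2,numpy as np
a=cv2.imread("pics/w2.png"); b=cv2.imread("pics/s2.png")[110:230,170:290]
cv2.imwrite("pics/c2.png",np.hstack([cv2.resize(a[80:300,150:370],(400,400)),cv2.resize(b,(400,400),interpolation=2)]))
```

```text
(no output)
```

View pics/c2.png

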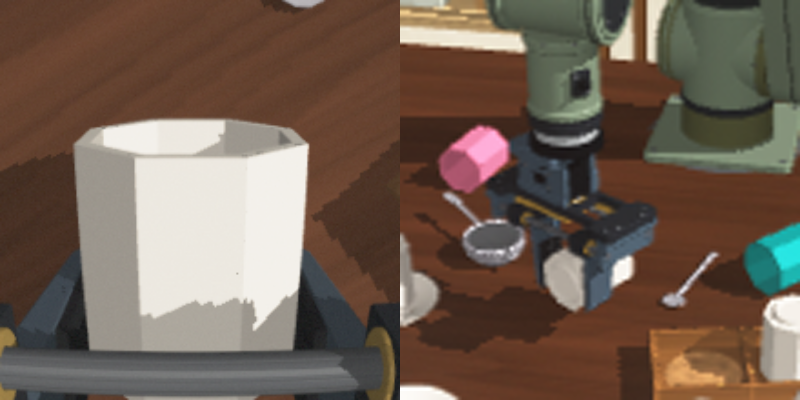

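```bash
python3 -m pendant '[{"xyz":[0,0,-0.02],"roll":0,"jaw":1},{"xyz":[0,0,-0.06],"roll":0,"jaw":1},{"xyz":[0.04,-0.006,-0.08],"roll":10,"jaw":1},{"xyz":[0.08,-0.012,-0.10],"roll":20,"jaw":1},{"xyz":[0.12,-0.019,-0.10],"roll":30,"jaw":1},{"xyz":[0.159,-0.0255,-0.10],"roll":40,"jaw":1},{"xyz":[0.159,-0.0255,-0.10],"roll":45.6,"jaw":1},{"xyz":[0.159,-0.0255,-0.10],"roll":45.6,"jaw":1}]' 3
cat >> h.py <<'E'
def wcloud(d):  # tool-frame points
    c=env.camera_params("wrist");K=c["camera_matrix"];T=c["hand_eye"]
    v,u=np.mgrid[:384,:512]; x=u-K[0,2];y=v-K[1,2];r=np.hypot(x,y)+1e-9;th=r/K[0,0];t=np.tan(th)*d/r
    P=np.stack([x*t,-y*t,-d],-1); W=P@T[:3,:3].T+T[:3,3]; W[(d<=0)|(th>1.4)]=np.nan; return W
def tilt(tag):
    s=env.state(); p,d=env.grab_frame("wrist");cv2.imwrite(f"pics/{tag}.png",p)
    W=wcloud(d); m=(p.min(-1)>90)&(abs(W[...,0])<12)&(W[...,1]>-110)&(W[...,1]<60)&(W[...,2]<100)&(W[...,2]>-75)
    P=W[m][:,1:]
    for a in range(-110,60,6):
        k=(P[:,0]>=a)&(P[:,0]<a+6)
        if k.sum()>2: print(a+3,k.sum(),"top z",np.percentile(P[k,1],5).round(1),"low",np.percentile(P[k,1],95).round(1))
    print(s["time_s"],s["ee_pos"].round(1),s["ee_rot"].round(1),s["force"].round(1),s["gripper_width"])
E
python3 -c "from h import *;tilt('w3')"
```

```text
time_s: 5.25
ee_pos: [571.9, 60.2, 150.8]
ee_rot: [-180.0, 0.1, 14.5]
force: [-0.6, -0.8, -1.8]
gripper_width: 61.9
-107 211 top z 66.3 low 68.9
-101 240 top z 66.3 low 68.8
-95 210 top z 66.5 low 69.0
-89 238 top z 66.4 low 69.2
-83 209 top z 66.6 low 69.0
-77 240 top z 65.6 low 68.6
-71 209 top z 65.4 low 71.1
-65 179 top z 69.0 low 71.4
-59 689 top z -51.6 low 8.2
-53 1159 top z -51.6 low 7.8
-47 907 top z -51.7 low 7.6
-41 727 top z -51.7 low -49.8
-35 688 top z -51.7 low -49.8
-29 651 top z -51.6 low -49.8
-23 620 top z -51.6 low -49.8
-17 578 top z -51.5 low -49.8
-11 547 top z -51.6 low -49.7
-5 73 top z -51.4 low -49.7
7 116 top z -51.8 low -50.0
13 228 top z -51.5 low -49.8
5.25 [571.9  60.2 150.8] [-1.80e+02  1.00e-01  1.45e+01] [-0.6 -0.8 -1.8] 61.926164994416816
```

View pics/w3.png

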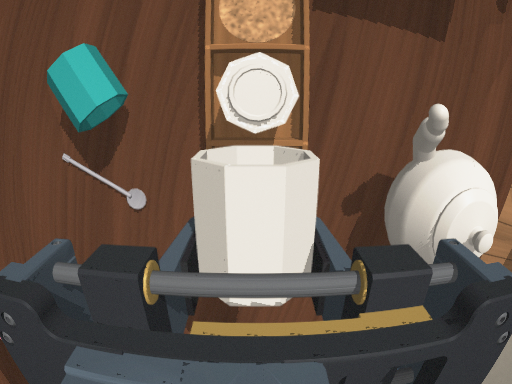

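The grip holds the cup exactly horizontal even at 3 N, so I'll pivot it against the fixed tray's end wall. The wall pushes on the lower rim below the grip axis while I raise the arm. First I go outside the -y end.

```bash
python3 -m pendant '[{"xyz":[0,0.06,0],"roll":0,"jaw":1},{"xyz":[0,0.116,0],"roll":0,"jaw":1},{"xyz":[0,0.116,0.03],"roll":0,"jaw":1},{"xyz":[0,0.116,0.07],"roll":0,"jaw":1},{"xyz":[0,0.116,0.1],"roll":0,"jaw":1},{"xyz":[0,0.116,0.118],"roll":0,"jaw":1},{"xyz":[0,0.116,0.118],"roll":0,"jaw":1},{"xyz":[0,0.112,0.118],"roll":0,"jaw":1}]' 4
python3 -m pendant '[{"xyz":[0,-0.006,-0.004],"roll":0,"jaw":1},{"xyz":[0,-0.011,-0.011],"roll":0,"jaw":1},{"xyz":[0,-0.015,-0.016],"roll":0,"jaw":1},{"xyz":[0,-0.019,-0.02],"roll":0,"jaw":1},{"xyz":[0,-0.023,-0.023],"roll":0,"jaw":1},{"xyz":[0,-0.028,-0.026],"roll":0,"jaw":1},{"xyz":[0,-0.028,-0.026],"roll":0,"jaw":1},{"xyz":[0,-0.028,-0.026],"roll":0,"jaw":1}]' 4
python3 -c "from h import *;tilt('w4')"
```

```text
time_s: 6.3
ee_pos: [600.9, -49.1, 34.3]
ee_rot: [180.0, -0.1, 14.4]
force: [1.2, 0.8, -1.6]
gripper_width: 61.8
time_s: 7.3
ee_pos: [593.1, -21.3, 59.4]
ee_rot: [-180.0, 0.0, 14.4]
force: [1.0, -0.3, -0.2]
gripper_width: 62.0
-107 9 top z 48.8 low 50.5
-101 64 top z 48.6 low 50.8
-95 74 top z 48.8 low 51.2
-89 120 top z 48.7 low 50.9
-83 140 top z 48.9 low 50.9
-77 165 top z 48.9 low 50.9
-71 190 top z 48.7 low 51.0
-65 253 top z 48.8 low 51.1
-59 537 top z -18.9 low 50.8
-53 822 top z -22.4 low 50.5
-47 697 top z -26.5 low 50.2
-41 639 top z -30.1 low -26.0
-35 670 top z -33.9 low -29.8
-29 676 top z -37.8 low -33.5
-23 692 top z -41.4 low -37.3
-17 735 top z -45.2 low -40.8
-11 717 top z -49.0 low -44.8
-5 185 top z -50.2 low -47.9
7.3 [593.1 -21.3  59.4] [-180.     0.    14.4] [ 1.  -0.3 -0.2] 61.959935357302115
```

```bash
python3 -m pendant '[{"xyz":[0,-0.006,-0.003],"roll":0,"jaw":1},{"xyz":[0,-0.012,-0.006],"roll":0,"jaw":1},{"xyz":[0,-0.019,-0.008],"roll":0,"jaw":1},{"xyz":[0,-0.026,-0.009],"roll":0,"jaw":1},{"xyz":[0,-0.033,-0.009],"roll":0,"jaw":1},{"xyz":[0,-0.040,-0.009],"roll":0,"jaw":1},{"xyz":[0,-0.047,-0.008],"roll":0,"jaw":1},{"xyz":[0,-0.050,-0.008],"roll":0,"jaw":1}]' 4
python3 -c "from h import *;tilt('w5')"
```

```text
time_s: 8.35
ee_pos: [580.8, 27.5, 67.4]
ee_rot: [-180.0, -0.0, 14.4]
force: [-0.0, -0.5, -0.7]
gripper_width: 62.2
-107 553 top z -18.1 low -12.7
-101 532 top z -14.3 low -11.1
-95 340 top z -14.1 low 40.9
-65 3 top z 57.7 low 58.6
-53 53 top z 56.7 low 58.7
-47 64 top z 56.9 low 58.8
-41 85 top z 56.7 low 59.0
-35 484 top z 10.8 low 58.4
-29 1065 top z -14.6 low 58.3
-23 1385 top z -40.6 low -17.1
-17 680 top z -45.9 low -41.2
-11 640 top z -47.7 low -43.2
-5 274 top z -47.4 low -44.1
19 261 top z -40.3 low -38.5
25 292 top z -39.2 low -37.3
31 241 top z -39.1 low -36.8
37 109 top z -33.4 low -31.6
43 62 top z -32.7 low -31.2
8.35 [580.8  27.5  67.4] [-180.    -0.    14.4] [-0.  -0.5 -0.7] 62.2457922364454
```

```bash
python3 -m pendant '[{"xyz":[0.001,0,-0.025],"roll":0,"jaw":1},{"xyz":[0.001,-0.02,-0.025],"roll":0,"jaw":1},{"xyz":[0.001,-0.02,-0.01],"roll":0,"jaw":1},{"xyz":[0.001,-0.02,0.004],"roll":0,"jaw":1},{"xyz":[0.001,-0.02,0.012],"roll":0,"jaw":1},{"xyz":[0.001,-0.026,0.016],"roll":0,"jaw":1},{"xyz":[0.001,-0.033,0.019],"roll":0,"jaw":1},{"xyz":[0.001,-0.033,0.02],"roll":0,"jaw":1}]' 4
python3 -c "from h import *;tilt('w6')"
```

```text
time_s: 9.4
ee_pos: [573.6, 59.7, 47.6]
ee_rot: [-180.0, -0.0, 14.5]
force: [-0.4, 0.3, -0.1]
gripper_width: 61.6
-107 676 top z -36.7 low -34.5
-101 690 top z -36.6 low -34.4
-95 697 top z -36.5 low -34.3
-89 692 top z -36.6 low -34.4
-83 699 top z -36.6 low -34.5
-77 726 top z -37.7 low -34.7
-71 623 top z -37.3 low -32.1
-65 514 top z -34.0 low -31.9
-59 20 top z -33.9 low -32.0
-53 4 top z 38.6 low 40.3
-47 3 top z 30.9 low 39.3
-35 367 top z 11.2 low 23.8
-29 945 top z -15.0 low 9.2
-23 1377 top z -40.7 low -17.2
-17 685 top z -45.8 low -41.0
-11 631 top z -47.5 low -43.3
-5 277 top z -47.4 low -44.2
19 261 top z -40.3 low -38.6
25 302 top z -39.2 low -37.3
31 230 top z -39.1 low -37.0
37 123 top z -33.3 low -31.8
43 46 top z -32.6 low -31.2
9.4 [573.6  59.7  47.6] [-180.    -0.    14.5] [-0.4  0.3 -0.1] 61.62637152716902
```

View pics/w6.png

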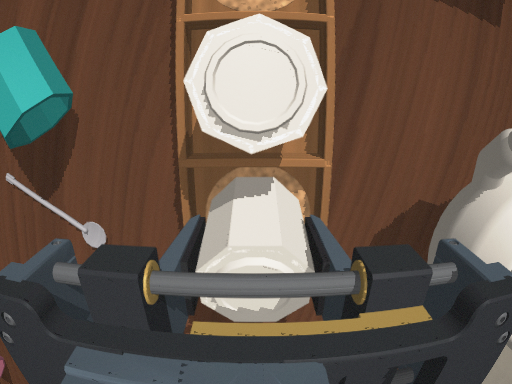

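Still about 13° off vertical, and the mouth only just reaches the floor: the foot centre measures ~25 mm above the grip, so the cup slid ~8 mm in the pads. I back off, then press down while dragging forward to square it up.

```bash
python3 -m pendant '[{"xyz":[0,0.006,-0.003],"roll":0,"jaw":1},{"xyz":[0,0.013,-0.003],"roll":0,"jaw":1},{"xyz":[0,0.013,0.001],"roll":0,"jaw":1},{"xyz":[0,0.010,0.003],"roll":0,"jaw":1},{"xyz":[0,0.006,0.005],"roll":0,"jaw":1},{"xyz":[0,0.003,0.006],"roll":0,"jaw":1},{"xyz":[0,0,0.0065],"roll":0,"jaw":1},{"xyz":[0,0,0.0065],"roll":0,"jaw":1}]' 4
python3 -c "from h import *;tilt('w7')"
```

```text
time_s: 10.45
ee_pos: [573.2, 59.6, 40.8]
ee_rot: [-180.0, 0.0, 14.4]
force: [0.7, 0.5, -0.6]
gripper_width: 62.0
-107 759 top z -43.4 low -41.0
-101 782 top z -43.3 low -41.2
-95 746 top z -43.3 low -41.1
-89 770 top z -43.2 low -41.1
-83 783 top z -43.3 low -41.1
-77 783 top z -44.4 low -41.3
-71 687 top z -44.0 low -38.8
-65 558 top z -40.8 low -38.7
-59 10 top z -40.6 low -38.9
-53 3 top z 31.2 low 32.8
-47 13 top z 21.9 low 29.6
-23 2222 top z -41.2 low 24.0
-17 642 top z -44.5 low -40.0
-11 501 top z -45.3 low -41.6
-5 443 top z -43.9 low -42.2
13 70 top z -43.3 low -41.9
19 365 top z -43.3 low -41.6
25 415 top z -44.5 low -41.8
31 135 top z -44.0 low -39.3
37 62 top z -40.2 low -38.8
10.45 [573.2  59.6  40.8] [-180.     0.    14.4] [ 0.7  0.5 -0.6] 61.96238613978107
```

Now vertical: the foot is level with the stored cup's (-42.5 vs -42), about 8 mm off centre, which is inside tolerance. Release and rise.

```bash
python3 -m pendant '[{"xyz":[0,0,0],"roll":0,"jaw":0.9},{"xyz":[0,0,0],"roll":0,"jaw":0.3},{"xyz":[0,0,0],"roll":0,"jaw":0},{"xyz":[0,0,0],"roll":0,"jaw":0},{"xyz":[0,0,-0.03],"roll":0,"jaw":0},{"xyz":[0,0,-0.08],"roll":0,"jaw":0},{"xyz":[0,0,-0.13],"roll":0,"jaw":0},{"xyz":[0,0,-0.13],"roll":0,"jaw":0}]' 4
python3 - <<'E'
from h import *
print(env.state()["ee_pos"])
p,d=env.grab_frame("top"); cv2.imwrite("pics/t8.png",p)
q,e=env.grab_frame("scene"); W=cloud("scene",e)
cv2.imwrite("pics/s8.png",q)
for nm,(x,y) in dict(c0=(573,60),st=(549.4,152.7)).items():
    Q=W[region(W,x,y,45,78,92)]; print(nm,len(Q),Q.mean(0).round(1),cv2.minAreaRect(Q[:,:2].astype(np.float32)))
a=cv2.resize(p[120:220,130:300],(680,400),interpolation=2)
cv2.imwrite("pics/c8.png",a)
# upright cup: rim orientation, top view z>76 band, + scene
for n,f in(("top","top0"),("scene","scene0")):
    W=cloud(n,np.load(f+".npy")); Q=W[region(W,509,-314,45,76,90)][:,:2].astype(np.float32)
    h=cv2.convexHull(Q)[:,0]; c=cv2.minEnclosingCircle(Q); print(n,c)
    # flat directions: width by angle
    ang=np.arange(0,180,5); print([(int(a),round(float(np.ptp(Q@[np.cos(np.radians(a)),np.sin(np.radians(a))])),1)) for a in ang[:10]])
E
```

```text
time_s: 11.5
ee_pos: [576.4, 59.4, 175.7]
ee_rot: [179.9, -0.6, 14.4]
force: [-0.2, -0.3, 0.1]
gripper_width: 91.2
[576.35892813  59.40209189 175.66402394]
c0 165 [578.8  52.3  81.3] ((575.4644775390625, 51.724334716796875), (62.463104248046875, 59.89969253540039), 18.71945571899414)
st 153 [554.5 149.3  81.1] ((553.0336303710938, 148.5007781982422), (58.91605758666992, 60.694496154785156), 2.8171536922454834)
top ((507.3341369628906, -312.88446044921875), 33.033443450927734)
[(0, 61.2), (5, 62.7), (10, 63.7), (15, 64.4), (20, 64.8), (25, 64.6), (30, 64.0), (35, 62.9), (40, 61.6), (45, 62.5)]
scene ((509.1036376953125, -316.072509765625), 35.492645263671875)
[(0, 68.3), (5, 67.9), (10, 67.9), (15, 68.6), (20, 68.9), (25, 68.6), (30, 67.7), (35, 66.8), (40, 66.5), (45, 66.5)]
```

View pics/s8.png

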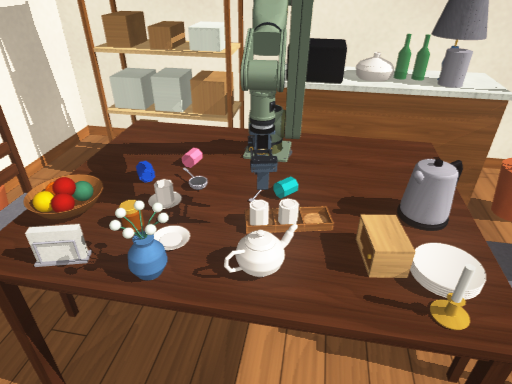

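Scene view: two white cups now stand side by side in the tray at (259,212) and (288,211); the other objects look unmoved. The top depth puts cup 1 about 8 mm from the cell0 centre. Now to the upright cup. Its flat normals are at about 41° mod 45, so I take jaw yaw -49°.

```bash
python3 -m pendant '[{"xyz":[-0.156,0.346,0.02],"roll":63.4,"jaw":0},{"xyz":[-0.156,0.346,0.02],"roll":63.4,"jaw":0},{"xyz":[-0.156,0.346,0.02],"roll":63.4,"jaw":0},{"xyz":[-0.156,0.346,0.02],"roll":63.4,"jaw":0},{"xyz":[-0.156,0.346,0.02],"roll":63.4,"jaw":0},{"xyz":[-0.156,0.346,0.02],"roll":63.4,"jaw":0},{"xyz":[-0.156,0.346,0.02],"roll":63.4,"jaw":0},{"xyz":[-0.156,0.346,0.02],"roll":63.4,"jaw":0}]' 4
python3 - <<'E'
from h import *
p,d=env.grab_frame("wrist");cv2.imwrite("pics/w9.png",p); s=env.state();print(s["ee_pos"],s["ee_rot"])
W=wcloud(d); 
m=(p.min(-1)>90)&(abs(W[...,0])<60)&(W[...,1]>-60)&(W[...,1]<60)&(W[...,2]<82)&(W[...,2]>55)
print(m.sum()); Q=W[m]; print(Q.mean(0),cv2.minAreaRect(Q[:,:2].astype(np.float32)),Q[:,0].min(),Q[:,0].max(),Q[:,1].min(),Q[:,1].max())
E
```

```text
time_s: 12.6
ee_pos: [507.8, -314.2, 149.2]
ee_rot: [180.0, 0.2, -49.0]
force: [0.2, -0.7, -0.8]
gripper_width: 91.0
[ 508.17727782 -313.51283226  149.73522777] [ 1.79989513e+02  1.73624905e-01 -4.89266728e+01]
1708
[ 0.42074646  1.34696605 70.62399697] ((0.5095747709274292, 0.05069732666015625), (62.58261489868164, 62.698448181152344), 45.38572692871094) -30.63413222252723 31.78702776267294 -31.389635915054107 31.624301434295546
```

View pics/w9.png

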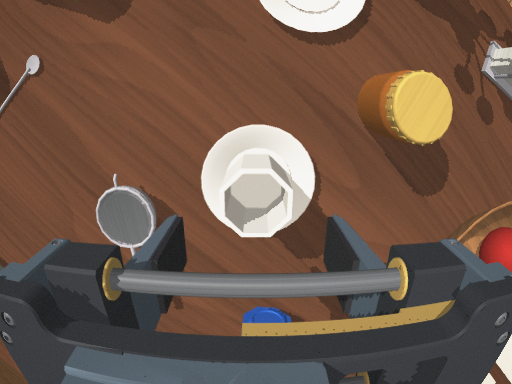

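Wrist view: the cup mouth (260,195) is centred in the jaws, with offset (0.5, 0.1) mm and flats facing the pads. Lower, grip near the mouth and lift.

```bash
python3 -m pendant '[{"xyz":[0,0,0.05],"roll":0,"jaw":0},{"xyz":[0,0,0.09],"roll":0,"jaw":0},{"xyz":[0,0,0.107],"roll":0,"jaw":0},{"xyz":[0,0,0.107],"roll":0,"jaw":0.6},{"xyz":[0,0,0.107],"roll":0,"jaw":1},{"xyz":[0,0,0.107],"roll":0,"jaw":1},{"xyz":[0,0,0.107],"roll":0,"jaw":1},{"xyz":[0,0,0.107],"roll":0,"jaw":1}]' 5
python3 -m pendant '[{"xyz":[0,0,0],"roll":0,"jaw":1},{"xyz":[0,0,0],"roll":0,"jaw":1},{"xyz":[0,0,-0.01],"roll":0,"jaw":1},{"xyz":[0,0,-0.03],"roll":0,"jaw":1},{"xyz":[0,0,-0.06],"roll":0,"jaw":1},{"xyz":[0,0,-0.09],"roll":0,"jaw":1},{"xyz":[0,0,-0.11],"roll":0,"jaw":1},{"xyz":[0,0,-0.11],"roll":0,"jaw":1}]'
python3 - <<'E'
from h import *
W=cloud("top",np.load("top0.npy"))
for u,v in((85,155),(122,158),(90,100),(95,128),(208,233),(195,240),(222,225)): print(u,v,W[v,u].round())
E
```

```text
time_s: 13.65
ee_pos: [509.4, -315.1, 45.5]
ee_rot: [-179.9, -0.1, -49.0]
force: [0.5, 1.1, 6.5]
gripper_width: 62.2
time_s: 14.65
ee_pos: [509.4, -315.4, 155.8]
ee_rot: [-179.9, -0.2, -49.0]
force: [-0.3, -0.2, -1.9]
gripper_width: 61.7
85 155 [582. 459.  75.]
122 158 [590. 383.   2.]
90 100 [729. 442. 100.]
95 128 [650. 425. 100.]
208 233 [368. 121.  59.]
195 240 [349. 156.  61.]
222 225 [392.  89.  -3.]
```

```bash
python3 -m pendant '[{"xyz":[-0.04,-0.026,0],"roll":5,"jaw":1},{"xyz":[-0.09,-0.058,0],"roll":10,"jaw":1},{"xyz":[-0.14,-0.09,0],"roll":15,"jaw":1},{"xyz":[-0.19,-0.122,0],"roll":20,"jaw":1},{"xyz":[-0.24,-0.155,0],"roll":26.6,"jaw":1},{"xyz":[-0.29,-0.187,0],"roll":26.6,"jaw":1},{"xyz":[-0.34,-0.219,0],"roll":26.6,"jaw":1},{"xyz":[-0.37,-0.238,0],"roll":26.6,"jaw":1}]' 5
```

```text
time_s: 15.65
ee_pos: [443.9, 122.7, 153.0]
ee_rot: [179.9, 0.0, -75.5]
force: [0.8, 0.5, -1.3]
gripper_width: 61.8
```

```bash
python3 -m pendant '[{"xyz":[-0.05,-0.007,0],"roll":0,"jaw":1},{"xyz":[-0.099,-0.0136,0],"roll":0,"jaw":1},{"xyz":[-0.099,-0.0136,0.03],"roll":0,"jaw":1},{"xyz":[-0.099,-0.0136,0.06],"roll":0,"jaw":1},{"xyz":[-0.099,-0.0136,0.09],"roll":0,"jaw":1},{"xyz":[-0.099,-0.0136,0.106],"roll":0,"jaw":1},{"xyz":[-0.099,-0.0136,0.106],"roll":0,"jaw":1},{"xyz":[-0.099,-0.0136,0.106],"roll":0,"jaw":1}]' 5
python3 -c "from h import *;tilt('w10')"
```

```text
time_s: 16.65
ee_pos: [434.1, 219.9, 48.2]
ee_rot: [-180.0, 0.0, -75.6]
force: [0.6, -0.0, -0.8]
gripper_width: 62.0
-107 301 top z 37.7 low 39.8
-101 270 top z 37.6 low 39.9
-95 304 top z 37.6 low 39.9
-89 270 top z 37.5 low 39.8
-83 304 top z 37.4 low 39.8
-77 261 top z 37.7 low 40.0
-71 258 top z 37.5 low 39.7
-65 282 top z 37.6 low 39.7
-59 274 top z 37.4 low 39.6
-53 38 top z 37.7 low 39.5
-29 1867 top z -36.2 low 27.6
1 91 top z 28.0 low 30.0
7 234 top z 28.0 low 30.0
13 231 top z 28.0 low 29.7
19 224 top z 27.9 low 29.8
25 805 top z -35.6 low 29.3
31 618 top z -36.6 low 27.1
16.65 [434.1 219.9  48.2] [-180.     0.   -75.6] [ 0.6 -0.  -0.8] 61.958116110704154
```

```bash
python3 -m pendant '[{"xyz":[0,-0.013,0],"roll":0,"jaw":1},{"xyz":[0,-0.021,0],"roll":0,"jaw":1},{"xyz":[0,-0.029,0],"roll":0,"jaw":1},{"xyz":[0,-0.037,0],"roll":0,"jaw":1},{"xyz":[0,-0.045,0],"roll":0,"jaw":1},{"xyz":[0,-0.053,0],"roll":0,"jaw":1},{"xyz":[0,-0.060,0.001],"roll":0,"jaw":1},{"xyz":[0,-0.066,0.003],"roll":0,"jaw":1}]' 5
python3 -c "from h import *;tilt('w11')"
```

```text
time_s: 17.7
ee_pos: [498.9, 236.5, 45.1]
ee_rot: [-179.9, 0.0, -75.6]
force: [-0.7, -1.2, 1.7]
gripper_width: 62.5
-65 148 top z 34.5 low 36.8
-59 299 top z 34.7 low 36.6
-53 279 top z 34.3 low 36.5
-47 288 top z 34.5 low 36.5
-41 279 top z 34.6 low 36.7
-35 271 top z 34.7 low 36.6
-29 266 top z 34.6 low 36.7
-23 264 top z 34.5 low 36.6
-17 499 top z -13.6 low 36.3
-11 515 top z -13.2 low 36.3
-5 469 top z -9.3 low 36.4
1 362 top z -5.7 low 36.3
7 193 top z -2.1 low 1.6
13 405 top z -61.3 low 5.4
19 191 top z -60.0 low 9.1
25 154 top z 9.4 low 12.7
31 130 top z 12.8 low 16.1
37 95 top z 17.1 low 19.8
49 57 top z 1.7 low 4.3
55 458 top z -6.1 low 2.7
61 116 top z -8.3 low -4.7
17.7 [498.9 236.5  45.1] [-179.9    0.   -75.6] [-0.7 -1.2  1.7] 62.48061574783142
```

Tilt is now ~58° with the foot trailing. I back off from the wall and finish laying it on the table, lowering while dragging forward and shifted 25 mm away from the turquoise cup.

```bash
python3 -m pendant '[{"xyz":[-0.01,0.03,-0.004],"roll":0,"jaw":1},{"xyz":[-0.025,0.07,-0.004],"roll":0,"jaw":1},{"xyz":[-0.025,0.090,0.002],"roll":0,"jaw":1},{"xyz":[-0.025,0.084,0.008],"roll":0,"jaw":1},{"xyz":[-0.025,0.076,0.014],"roll":0,"jaw":1},{"xyz":[-0.025,0.068,0.020],"roll":0,"jaw":1},{"xyz":[-0.025,0.060,0.026],"roll":0,"jaw":1},{"xyz":[-0.025,0.055,0.031],"roll":0,"jaw":1}]' 5
python3 -c "from h import *;tilt('w12')"
```

```text
time_s: 18.75
ee_pos: [439.6, 247.2, 13.6]
ee_rot: [-180.0, 0.0, -75.6]
force: [0.0, 1.8, 1.3]
gripper_width: 62.1
-107 229 top z 3.0 low 5.3
-101 212 top z 3.1 low 5.3
-95 261 top z 3.0 low 5.1
-89 256 top z 3.1 low 5.2
-83 271 top z 3.0 low 5.1
-77 204 top z 2.9 low 5.0
-71 265 top z 3.1 low 5.4
-65 175 top z 3.2 low 5.1
-59 166 top z 2.9 low 5.1
-53 171 top z 3.1 low 5.1
-47 89 top z 3.2 low 5.4
-11 104 top z -8.2 low -4.0
-5 343 top z -8.5 low -6.2
1 292 top z -7.2 low -5.0
7 844 top z -64.7 low -3.7
13 554 top z -63.6 low -2.1
19 239 top z -2.8 low -0.6
25 131 top z -1.2 low 0.7
55 224 top z 3.1 low 7.8
18.75 [439.6 247.2  13.6] [-180.     0.   -75.6] [0.  1.8 1.3] 62.145326405472005
```

View pics/w12.png

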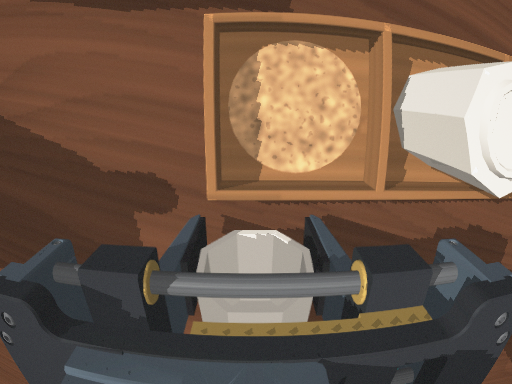

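Still ~16° off lying flat (the mouth's lower lip is at about 15 mm). Press down 9 mm more with a small drag, then open.

```bash
python3 -m pendant '[{"xyz":[0,-0.002,0.003],"roll":0,"jaw":1},{"xyz":[0,-0.005,0.006],"roll":0,"jaw":1},{"xyz":[0,-0.008,0.009],"roll":0,"jaw":1},{"xyz":[0,-0.008,0.009],"roll":0,"jaw":1},{"xyz":[0,-0.008,0.009],"roll":0,"jaw":1},{"xyz":[0,-0.008,0.009],"roll":0,"jaw":1},{"xyz":[0,-0.008,0.009],"roll":0,"jaw":1},{"xyz":[0,-0.008,0.009],"roll":0,"jaw":1}]' 3
python3 -c "from h import *;tilt('w13')"
```

```text
time_s: 19.8
ee_pos: [446.1, 248.8, 5.1]
ee_rot: [-180.0, 0.0, -75.6]
force: [0.1, 0.7, -1.1]
gripper_width: 62.4
-107 204 top z -5.4 low -3.2
-101 228 top z -5.8 low -3.5
-95 219 top z -5.4 low -3.3
-89 229 top z -5.4 low -3.2
-83 253 top z -5.4 low -3.3
-77 269 top z -5.5 low -3.3
-71 204 top z -5.4 low -3.4
-65 235 top z -5.5 low -3.3
-59 198 top z -5.5 low -3.6
-53 172 top z -5.6 low -3.5
-47 171 top z -5.3 low -3.5
-41 110 top z -5.6 low -3.2
-5 230 top z -7.0 low -2.6
1 793 top z -64.4 low -5.2
7 752 top z -64.2 low -4.5
13 598 top z -63.6 low -3.9
19 263 top z -5.2 low -3.2
25 58 top z -4.5 low -2.5
19.8 [446.1 248.8   5.1] [-180.     0.   -75.6] [ 0.1  0.7 -1.1] 62.36889265114423
```

```bash
python3 -m pendant '[{"xyz":[0,0,0],"roll":0,"jaw":0.8},{"xyz":[0,0,0],"roll":0,"jaw":0.3},{"xyz":[0,0,0],"roll":0,"jaw":0},{"xyz":[0,0,0],"roll":0,"jaw":0},{"xyz":[0,0,-0.05],"roll":0,"jaw":0},{"xyz":[0,0.04,-0.11],"roll":0,"jaw":0},{"xyz":[0,0.055,-0.11],"roll":0,"jaw":0},{"xyz":[0,0.055,-0.11],"roll":0,"jaw":0}]' 3
python3 - <<'E'
from h import *
s=env.state();p,d=env.grab_frame("wrist");cv2.imwrite("pics/w14.png",p);print(s["ee_pos"],s["ee_rot"],s["force"])
W=wcloud(d)
m=(p.min(-1)>90)&(abs(W[...,0])<60)&(abs(W[...,1])<90)&(W[...,2]<90)&(W[...,2]>40)
Q=W[m]; t=Q[Q[:,2]<np.percentile(Q[:,2],5)+4]
print(m.sum(),Q[:,:2].min(0),Q[:,:2].max(0),"topface",cv2.minAreaRect(t[:,:2].astype(np.float32)),t[:,2].min(),t[:,2].max(),t[:,:2].min(0),t[:,:2].max(0))
E
```

```text
time_s: 20.85
ee_pos: [392.3, 235.0, 116.0]
ee_rot: [-179.9, 0.0, -75.6]
force: [0.8, -0.3, -0.0]
gripper_width: 91.0
[392.29464129 234.97916647 115.97191345] [-1.79899009e+02  2.98739406e-02 -7.55549331e+01] [ 0.77576582 -0.30338459 -0.04026089]
6395 [-31.07168325 -61.70096951] [31.32698438 14.86244082] topface ((0.08115577697753906, -25.2496337890625), (34.10442352294922, 72.56964874267578), 0.5101134777069092) 51.27096101719263 56.60315738806736 [-16.96217373 -61.489862  ] [17.3993299  11.16587488]
```

View pics/w14.png

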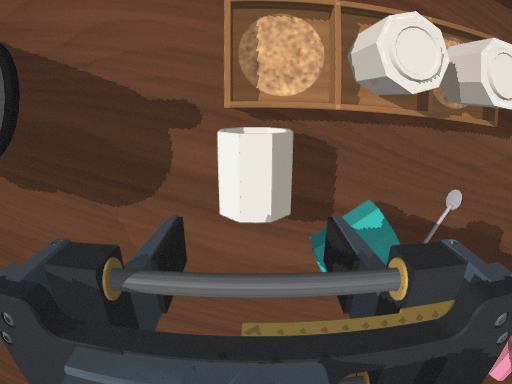

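Wrist view: the cup (218–293, 128–221) lies flat and aligned, mouth away, foot at tool y +15. The turquoise cup (355,235) is close to the right finger, so I use a part-open jaw and shift away from it a little.

```bash
python3 -m pendant '[{"xyz":[-0.001,-0.006,0.03],"roll":0,"jaw":0.16},{"xyz":[-0.001,-0.006,0.06],"roll":0,"jaw":0.16},{"xyz":[-0.001,-0.006,0.09],"roll":0,"jaw":0.16},{"xyz":[-0.001,-0.006,0.104],"roll":0,"jaw":0.16},{"xyz":[-0.001,-0.006,0.104],"roll":0,"jaw":1},{"xyz":[-0.001,-0.006,0.104],"roll":0,"jaw":1},{"xyz":[-0.001,-0.006,0.104],"roll":0,"jaw":1},{"xyz":[-0.001,-0.006,0.104],"roll":0,"jaw":1}]' 5
python3 -m pendant '[{"xyz":[0,0,0],"roll":0,"jaw":1},{"xyz":[0,0,0],"roll":0,"jaw":1},{"xyz":[0,0,-0.01],"roll":0,"jaw":1},{"xyz":[0,0,-0.022],"roll":0,"jaw":1},{"xyz":[0.01,0,-0.022],"roll":0,"jaw":1},{"xyz":[0.025,0,-0.022],"roll":0,"jaw":1},{"xyz":[0.025,0,-0.022],"roll":0,"jaw":1},{"xyz":[0.025,0,-0.022],"roll":0,"jaw":1}]' 5
python3 -c "from h import *;tilt('w15')"
```

```text
time_s: 21.9
ee_pos: [398.7, 237.8, 11.6]
ee_rot: [-179.9, 0.0, -75.6]
force: [-0.4, 0.7, -1.4]
gripper_width: 62.4
time_s: 22.9
ee_pos: [404.6, 213.0, 32.8]
ee_rot: [180.0, 0.0, -75.6]
force: [0.1, -0.3, -1.6]
gripper_width: 62.2
-107 325 top z 22.1 low 24.4
-101 297 top z 22.1 low 24.4
-95 332 top z 22.1 low 24.3
-89 330 top z 22.2 low 24.4
-83 17 top z 22.8 low 24.6
-53 1016 top z -52.1 low 8.3
-47 1147 top z -52.1 low 7.4
-41 890 top z -52.2 low 7.0
-35 700 top z -52.2 low -50.3
-29 668 top z -52.3 low -50.4
-23 610 top z -52.3 low -50.5
-17 584 top z -52.1 low -50.4
-11 543 top z -52.4 low -50.5
-5 54 top z -51.6 low -50.3
7 137 top z -52.4 low -50.6
13 416 top z -52.3 low -50.6
19 114 top z -51.9 low -50.5
22.9 [404.6 213.   32.8] [180.    0.  -75.6] [ 0.1 -0.3 -1.6] 62.155414477320875
```

```bash
python3 -m pendant '[{"xyz":[-0.001,-0.018,0],"roll":0,"jaw":1},{"xyz":[-0.0015,-0.023,-0.004],"roll":0,"jaw":1},{"xyz":[-0.0015,-0.027,-0.008],"roll":0,"jaw":1},{"xyz":[-0.0015,-0.031,-0.012],"roll":0,"jaw":1},{"xyz":[-0.0015,-0.035,-0.016],"roll":0,"jaw":1},{"xyz":[-0.0015,-0.039,-0.019],"roll":0,"jaw":1},{"xyz":[-0.0015,-0.043,-0.021],"roll":0,"jaw":1},{"xyz":[-0.0015,-0.048,-0.024],"roll":0,"jaw":1}]' 5
python3 -c "from h import *;tilt('w16')"
```

```text
time_s: 23.95
ee_pos: [451.1, 226.9, 57.2]
ee_rot: [-180.0, 0.0, -75.6]
force: [-1.4, -1.8, -0.4]
gripper_width: 61.9
-107 258 top z 46.7 low 48.8
-101 266 top z 46.4 low 49.0
-95 262 top z 46.6 low 48.8
-89 266 top z 46.5 low 48.9
-83 264 top z 46.8 low 48.7
-77 265 top z 46.4 low 48.7
-71 279 top z 46.6 low 48.7
-65 263 top z 46.6 low 48.8
-59 245 top z 46.6 low 48.8
-53 751 top z -21.8 low 48.2
-47 859 top z -25.6 low 48.2
-41 682 top z -29.8 low 47.4
-35 665 top z -33.7 low -29.3
-29 699 top z -37.6 low -33.2
-23 711 top z -41.6 low -37.2
-17 720 top z -45.4 low -41.0
-11 729 top z -49.5 low -45.1
-5 165 top z -50.5 low -48.2
1 34 top z -58.6 low -57.0
7 105 top z -57.8 low -51.6
13 257 top z -52.6 low -49.3
23.95 [451.1 226.9  57.2] [-180.     0.   -75.6] [-1.4 -1.8 -0.4] 61.93553519974692
```

```bash
python3 -m pendant '[{"xyz":[0,-0.007,-0.002],"roll":0,"jaw":1},{"xyz":[0,-0.014,-0.004],"roll":0,"jaw":1},{"xyz":[0,-0.021,-0.005],"roll":0,"jaw":1},{"xyz":[0,-0.028,-0.006],"roll":0,"jaw":1},{"xyz":[0,-0.035,-0.006],"roll":0,"jaw":1},{"xyz":[0,-0.042,-0.005],"roll":0,"jaw":1},{"xyz":[0,-0.048,-0.004],"roll":0,"jaw":1},{"xyz":[0,-0.054,-0.003],"roll":0,"jaw":1}]' 5
python3 -c "from h import *;tilt('w17')"
```

```text
time_s: 25.0
ee_pos: [503.6, 240.4, 60.0]
ee_rot: [-180.0, 0.0, -75.6]
force: [-0.7, -0.0, 0.1]
gripper_width: 61.8
-59 150 top z 49.3 low 51.5
-53 255 top z 49.2 low 51.4
-47 254 top z 49.2 low 51.5
-41 247 top z 49.4 low 51.6
-35 237 top z 49.4 low 51.4
-29 619 top z 6.5 low 51.2
-23 1657 top z -30.6 low 50.6
-17 1382 top z -50.6 low -31.9
-11 587 top z -51.8 low -48.7
-5 88 top z -51.6 low -48.1
7 5 top z -49.9 low -48.9
13 336 top z -49.2 low -47.4
19 336 top z -48.1 low -46.5
25 308 top z -47.3 low -45.6
31 103 top z -46.8 low -44.9
25.0 [503.6 240.4  60. ] [-180.     0.   -75.6] [-0.7 -0.   0.1] 61.77449117292953
```

Tilt is ~82°, near vertical. Lift over the wall, lower into cell2 and drag to square it up.

```bash
python3 -m pendant '[{"xyz":[0,0,-0.015],"roll":0,"jaw":1},{"xyz":[0,-0.014,-0.015],"roll":0,"jaw":1},{"xyz":[0,-0.016,0],"roll":0,"jaw":1},{"xyz":[0,-0.016,0.012],"roll":0,"jaw":1},{"xyz":[0,-0.016,0.020],"roll":0,"jaw":1},{"xyz":[0,-0.020,0.022],"roll":0,"jaw":1},{"xyz":[0,-0.024,0.024],"roll":0,"jaw":1},{"xyz":[0,-0.027,0.025],"roll":0,"jaw":1}]' 5
python3 -c "from h import *;tilt('w18')"
```

```text
time_s: 26.05
ee_pos: [529.6, 247.1, 35.2]
ee_rot: [-180.0, 0.0, -75.6]
force: [-0.4, 0.2, 0.4]
gripper_width: 62.0
-47 99 top z 3.9 low 6.0
-41 27 top z 4.1 low 5.5
-35 112 top z 24.4 low 26.8
-29 284 top z 24.7 low 26.7
-23 2090 top z -41.0 low 25.2
-17 909 top z -49.0 low -38.1
-11 730 top z -52.3 low -47.4
-5 43 top z -51.8 low -49.9
7 24 top z -50.2 low -49.2
13 382 top z -50.0 low -48.5
19 380 top z -49.7 low -48.0
25 316 top z -49.5 low -47.8
26.05 [529.6 247.1  35.2] [-180.     0.   -75.6] [-0.4  0.2  0.4] 62.0417660526242
```

About 3–4° and 1 mm left; press a little further.

```bash
python3 -m pendant '[{"xyz":[0,-0.001,0.001],"roll":0,"jaw":1},{"xyz":[0,-0.002,0.002],"roll":0,"jaw":1},{"xyz":[0,-0.002,0.003],"roll":0,"jaw":1},{"xyz":[0,-0.002,0.003],"roll":0,"jaw":1},{"xyz":[0,-0.002,0.003],"roll":0,"jaw":1},{"xyz":[0,-0.002,0.003],"roll":0,"jaw":1},{"xyz":[0,-0.002,0.003],"roll":0,"jaw":1},{"xyz":[0,-0.002,0.003],"roll":0,"jaw":1}]' 3
python3 -c "from h import *;tilt('w19')"
```

```text
time_s: 27.1
ee_pos: [531.3, 247.5, 32.1]
ee_rot: [-180.0, 0.0, -75.6]
force: [3.2, 1.2, 3.5]
gripper_width: 61.9
-47 24 top z 0.7 low 1.8
-41 120 top z 0.6 low 2.7
-35 31 top z 21.3 low 23.2
-29 280 top z 21.6 low 23.6
-23 2424 top z -48.3 low 22.5
-17 571 top z -49.5 low -47.5
-11 694 top z -53.1 low -48.1
-5 47 top z -51.6 low -50.0
7 106 top z -52.1 low -50.4
13 419 top z -51.9 low -50.2
19 392 top z -51.8 low -50.2
25 203 top z -51.9 low -50.0
27.1 [531.3 247.5  32.1] [-180.     0.   -75.6] [3.2 1.2 3.5] 61.882699464394896
```

```bash
python3 -m pendant '[{"xyz":[0,0,-0.001],"roll":0,"jaw":0.9},{"xyz":[0,0,-0.001],"roll":0,"jaw":0.2},{"xyz":[0,0,-0.001],"roll":0,"jaw":0.16},{"xyz":[0,0,-0.002],"roll":0,"jaw":0.16},{"xyz":[0,0,-0.03],"roll":0,"jaw":0.16},{"xyz":[0,0,-0.08],"roll":0,"jaw":0.16},{"xyz":[0,0,-0.13],"roll":0,"jaw":0.16},{"xyz":[0,0,-0.16],"roll":0,"jaw":0.16}]' 3
python3 -m pendant '[{"xyz":[0,0.06,-0.16],"roll":0,"jaw":0.16},{"xyz":[0,0.12,-0.16],"roll":0,"jaw":0.16},{"xyz":[0,0.16,-0.16],"roll":0,"jaw":0.16},{"xyz":[0,0.16,-0.16],"roll":0,"jaw":0.16},{"xyz":[0,0.16,-0.16],"roll":0,"jaw":0.16},{"xyz":[0,0.16,-0.16],"roll":0,"jaw":0.16},{"xyz":[0,0.16,-0.16],"roll":0,"jaw":0.16},{"xyz":[0,0.16,-0.16],"roll":0,"jaw":0.16}]' 3
python3 - <<'E'
from h import *
P={};im={}
for n in("top","scene"):
    p,d=env.grab_frame(n); W=cloud(n,d); im[n]=p
    for nm,(x,y) in dict(c0=(573.3,59.7),c1=(549.4,152.7),c2=(525.5,245.7)).items():
        Q=W[region(W,x,y,45,76,95)]
        if len(Q)<20: print(n,nm,len(Q)); continue
        A=np.c_[Q[:,:2]-Q[:,:2].mean(0),np.ones(len(Q))]; k=Q[:,2]>79; c=np.linalg.lstsq(A[k],Q[k,2],rcond=None)[0]
        ctr=np.array(cv2.minAreaRect(Q[:,:2].astype(np.float32))[0]); print(n,nm,len(Q),"off",(ctr-[x,y]).round(1),"z",Q[k,2].mean().round(1),"slope deg",np.degrees(np.hypot(*c[:2])).round(1))
cv2.imwrite("pics/end.png",np.hstack([cv2.resize(im["top"],(400,300)),cv2.resize(im["scene"][160:260,190:340],(400,300),interpolation=2)]))
E
```

```text
time_s: 28.15
ee_pos: [531.8, 247.7, 195.0]
ee_rot: [-179.8, 0.0, -75.6]
force: [0.4, -0.1, 0.3]
gripper_width: 76.4
time_s: 29.15
ee_pos: [376.7, 207.6, 350.9]
ee_rot: [179.9, -0.0, -75.6]
force: [1.1, -0.3, 0.3]
gripper_width: 76.5
top c0 422 off [ 1.1 -4.6] z 81.9 slope deg 0.3
top c1 429 off [-0.2 -0.3] z 81.9 slope deg 0.3
top c2 423 off [-4.9  0.4] z 82.0 slope deg 0.0
scene c0 174 off [ 3.1 -7.6] z 81.8 slope deg 0.4
scene c1 175 off [ 3.3 -4.2] z 81.6 slope deg 1.3
scene c2 175 off [-2.9 -3.2] z 81.7 slope deg 0.1
```

View pics/end.png

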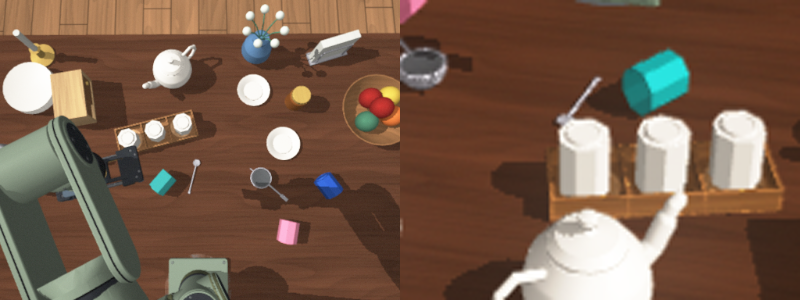

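All three cups stand mouth down in the tray: left pane at (128,138), (154,129) and (181,124); right pane at (584,157), (663,154) and (738,150). Both saucers and the other objects are in place.

```bash
python3 -c "
from workcell import env
print(env.job_done())"
```

```text
the job is handed in; nothing more can be done
None
```

Both cups are in the tray, mouth down, and I handed the job in at about 29 s; the hand-in gave no verdict.

**How it was done:** The tool can only turn about its own z axis, so I rotated each cup in a light 3–5 N grip against the fixed tray wall.
- **Lying cup:** I gripped it near its foot, turned it mouth down on the tray's end wall and squared it on the floor of cell0.
- **Upright cup:** I gripped it near its mouth, tipped it on the tray's side wall and laid it on the table. Then I gripped it again near its foot, turned it mouth down the same way and set it in cell2.

**Last checks, depth from both fixed cameras:**

| Cup | Compartment | Off centre, top view | Off centre, scene view | Foot height vs stored cup | Tilt |
|---|---|---|---|---|---|
| Lying | cell0 | 5 mm | 8 mm | within 0.3 mm | under 0.5° |
| Upright | cell2 | 5 mm | 4 mm | within 0.3 mm | under 0.5° |

- **Stored cup:** it reads 0.4 mm from the tray centre in the top view, the same place as at the start, so it has not moved noticeably.
- **Other objects:** the saucers, spoon and strainer look unmoved in the pictures, but I judged this by eye and did not measure it. The arm is clear of everything.

**What disagreed:**
- The two cameras differ by about 3–5 mm in position, and the scene view reads a 1.3° slope on the stored cup against 0.3° from the top; all of this is inside the tolerances.
- Each cup slid about 8–10 mm in the pads while turning.
- The first press in cell0 left that cup 13° off vertical, so I repeated it with a drag.
- In cell2 the last 3–4° needed one more press.

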